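# Swing the shoe last to the polish tin and lock it

## Robot

A 7-joint arm with a two-finger parallel gripper is mounted at the origin on the work surface. World frame = base frame: x ahead of the robot, y to its left, z up, the work surface at z = 0. Lengths are in mm, angles in rad, forces in N, time in s.
With the tool pointing down it reaches from about 425 to 875 mm from the base axis. Payload 8.4 kg.
Tool frame: the origin (TCP) lies between the finger pads; the fingertips stand 14 mm ahead of it and the grasp point (between the pads) lies 5 mm behind it (arm.tips_ahead is the distance from the TCP to the fingertips, in mm); z points along the fingers, y is the line along which they close (so a half turn about z gives the same grasp; the last joint's range is limited). The gripper opens to 85 mm and grips with 20 to 120 N. Pads are 22 mm wide; open, the fingers measure 114 mm over their backs; the gripper's body (76 mm by 85 mm) begins 54 mm behind the grasp point. The pads swing forward as they close: fully open they stand 13 mm farther back than shut.
Start: joints at [-1.421, 0.333, 0.04, 1.465, -0.013, 1.343, -0.059], TCP at [160.06, 629.957, 245.308] pointing down, gripper open.
Joint ranges: [-2.58, 2.58], [-0.38, 2.09], [-1.3, 1.39], [0.25, 2.4], [-1.5, 4.64], [0.08, 2.09], [-2.65, 2.65]. Speed limits (rad/s): [2.22, 2.22, 2.79, 2.79, 3.14, 3.14, 3.14].

## Interface

Orientations are given as a 3x3 rotation matrix whose columns are the frame's x, y, z axes.
In Python, from plant import arm, read_camera, job_done gives the robot as it stands.
- The arm moves only by the tool play_rows, never from a script. Its arguments are lists of equal length, an entry for each row: "fingers": the finger opening in m, from 0 to 0.0854; "slide": the shift along the tool's x, y, z in m, a list of three; "turn": the turn, a rotation vector about the tool's x, y, z in rad, a list of three. A call has 1 to 8 rows; each row shifts and turns the commanded pose from where the row before left it, along the tool's axes as they then stand; what a row does not reach is not made up. A row lasts 1/8 s, in which the tool goes at most 62.5 mm and 10.7 degrees, less where a joint would pass 70% of its speed; a pose out of reach is approached as far as the arm can. A call with a gripper value outside its range is refused whole. The fingers move at their own pace and stop on an object; "squeeze" is the grip in N (left out, the last holds). Time passes only in rows, so rows that do not move let the fingers close. It gives the time, the measured TCP pose, the force, the opening and the grip force at its end, in the units of the state.
- arm.get_obs(): the state, without advancing time (a new reading comes with each control period).
- read_camera(name): name is "side" or "top"; returns a dict with "frame" (480x640x3 uint8, red, green, blue), "vertical_fov" (degrees; the focal length in pixels is half the picture's height over the tangent of half this angle, whatever the lens; pixels are square), "cx", "cy" (the principal point, pixels), "k1" (the pictures are not rectified: a ray, as slopes to the right and down, at radius r is drawn at 1 + k1 r^2 times it, then the intrinsics apply), "rvec" (rotation vector, rad) and "tvec" (3), from world to camera coordinates, as OpenCV has them. Camera axes: x right, y down, z forward; pixel columns grow to the right and rows downward; lengths in mm; the calibration is good to about 2 mm. A picture is of the moment at which its call begins. There is no depth.
- job_done(): hands the job in; it is judged then, once.
The state is a dict: "t": time; "joint_pos": joint angles; "qvel": joint speeds; "joint_efforts": joint torques, N m; "tcp_pos": TCP position; "eef_rot": TCP orientation; "ft_force": force on the tool from outside, world axes, zero at the start; "moment": the same for the moment, N m; "opening": finger opening in mm; "finger_force": force on a finger pad.
Only numpy, scipy, OpenCV 4.12 (cv2) and the standard library are available. Lean on these libraries where they do the work, as an engineer would, in place of code of your own. Each camera call takes 0.05 s, during which the arm holds its last target. There are 200 camera calls.

## Task

Pull up the sprung plunger behind the heel of the shoe last, swing the last a quarter turn so that its toe points to the side of the stand where the flat polish tin is, and let the plunger drop fully home in the locking hole there; the hole is hidden under the turntable and not exactly at the quarter turn, so feel for it. Only then turn the clamp knob on the stand's foot clockwise as far as its end stop. Leave everything else on the table where it is.

Things in the scene. Friction and masses are not known exactly. Their poses are not given: they have to be found in the camera images.
- pivot (a point): Point on the vertical swivel axis of the fixed shoe-last stand, at the top face of its grey turntable, 67 mm above the table. Turns with the stand's foot, not with the turntable: x points where the toe points at the start, z up. The turntable is a disc of 190 mm diameter, 59 to 67 mm above the table; the stand is screwed down.
- toe (a point): Tip of the toe of the beechwood shoe last (170 mm long, 62 mm wide, top at most 145 mm above the table), which stands on the turntable and turns with it. The tip is 125 mm from the swivel axis; x points along the last from heel to toe, z up.
- head (a joint): Turn of the turntable and last about the vertical swivel axis in rad, 0 at the start, positive anticlockwise from above (toe swings to the pivot's +y side); end stops at -1.95 and 1.95. Locking holes at 0 and near 1.57 and -1.57; the last two may each lie up to 0.2 rad off and cannot be seen. In a hole the head has about 0.02 rad of play either way.
- plunger_grip (a point): Centre of the black plunger knob, an upright cylinder 24 mm across and 28 mm high, on the heel side 80 mm from the swivel axis, carried round by the turntable. At home its centre is 104 mm above the table; under it a 16 mm collar (83 to 90 mm) and a 28 mm boss (up to 79 mm). The knob cannot spin; dragging it swings the head round.
- plunger (a joint): Lift of the plunger in m: 0 fully home in a hole, 0.010 when its pin rests on the plate between holes, 0.016 at most. Its pin (7 mm, in holes 10.5 mm wide) locks the head below about 0.010. A spring pushes it down with 3 to 6 N.
- clamp_grip (a point): Middle of the grip of the black clamp knob on the tongue of the stand's foot, 165 mm from the swivel axis at the pivot's (-117, 117) mm, 49 mm above the table. The grip is an upright bar 42 mm long along this point's x, 14 mm thick along y and 32 mm high (24 to 56 mm above the table) on a 44 mm disc. The point turns with the knob.
- clamp (a joint): Turn of the clamp knob in rad, growing clockwise from above; 2.4 is the tight end stop.
- tin: Flat closed polish tin, a black disc 77 mm across and 23 mm high with a small steel catch; origin at the centre of its underside, z up. Stands about 220 mm left or right of the swivel axis.
- ramekin: Open glass ramekin, 88 mm across and 45 mm high, about 220 mm from the swivel axis across the stand from the tin; origin at the centre of its underside. A bystander.
- brush: Beechwood shoe brush 170 x 50 x 40 mm lying bristles down, long side along its x; origin at the centre of its underside. A bystander.
- shoe_horn: White plastic shoe horn lying flat, 185 x 40 x 10 mm, long side along its x; origin under its middle. A bystander.
- cleaner: White bottle 52 mm across and 130 mm high; origin at the centre of its underside. A bystander.
- mug: White mug 80 mm across and 92 mm high, its handle to its +y; origin at the centre of its underside. A bystander.
Things that resemble listed ones, but are neither listed nor needed, are in the scene too. Of the things that look like the tin, the smaller one is meant.

How it is judged (in metres and radians):
On the way, in this order (a step that is already met when the one before it is completed fails the run):
1. the plunger is pulled up clear of its hole (value of joint plunger above 0.0105 m), for 0.1 s.
2. the toe points to the tin's side and the plunger has dropped home there (((value of joint head between 1.3 and 1.85 rad and y of tin in the frame of pivot above 0.1 m) or (value of joint head between -1.85 and -1.3 rad and y of tin in the frame of pivot below -0.1 m)) and value of joint plunger below 0.0025 m), for 0.3 s.
3. the clamp knob is at its end stop (value of joint clamp above 2.3 rad), for 0.1 s.
At the end, for the whole second after the job is handed in: The last is turned 1.3 to 1.85 rad from its start towards the side of the stand where the tin is, at rest; the plunger is within 2.5 mm of fully home; the clamp knob is within 0.1 rad of its end stop at 2.4; the tin and the bystanders are within 20 mm of where they were (all of step 2 and value of joint clamp above 2.3 rad and velocity of joint head between -0.05 and 0.05 rad/s); the robot touches nothing.
It fails at once if the tin or a bystander is pushed more than 20 mm (distance of any of ramekin, brush, shoe_horn, cleaner, mug, tin from where it was at the start of the episode above 0.02 m).
It also fails if it takes over 58 s, if anything falls off the work surface, if the arm or the gripper's body presses on something with over 40 N, if the wrist force passes 120 N, or if a joint passes its speed limit or range.

## Working session

There is one attempt and no reset: what is moved stays moved. The work goes in short steps, Python scripts to look and compute and a tool call to move; the robot and the scene stay as the last step left them, time stands still between calls to the robot, and variables do not carry over. Pictures are saved under pics/ and viewed, at most 10 in all, crops included, and the job is handed in when it is done.

Besides the shell and the picture viewer there is one more tool, called after ">>>" as a command line: name --argument value ..., lists and objects as JSON in quotes. play_rows: Moves the arm, as the interface text tells. Its arguments: {"type":"object","properties":{"fingers":{"type":"array"},"slide":{"type":"array"},"turn":{"type":"array"},"squeeze":{"type":"number"}},"required":["fingers","slide","turn"]}

```bash
mkdir -p pics
cat > h.py <<'E'
import numpy as np, cv2
from plant import arm, read_camera, job_done
def cam(n,f=None):
    c=read_camera(n)
    if f: cv2.imwrite(f,c["frame"][:,:,::-1])
    return c
def prep(c):
    f=240/np.tan(np.radians(c["vertical_fov"])/2)
    K=np.array([[f,0,c["cx"]],[0,f,c["cy"]],[0,0,1.]]); D=np.array([c["k1"],0,0,0.])
    return K,D,np.array(c["rvec"],float),np.array(c["tvec"],float)
def at_z(c,uv,z):
    K,D,r,t=prep(c); R=cv2.Rodrigues(r)[0]
    p=cv2.undistortPoints(np.array([[uv]],float),K,D)[0,0]
    d=R.T@np.array([*p,1]); o=-R.T@t.ravel()
    return o+d*(z-o[2])/d[2]
def proj(c,P):
    K,D,r,t=prep(c); return cv2.projectPoints(np.array(P,float).reshape(-1,3),r,t,K,D)[0][:,0]
E
python3 - <<'E'
from h import *
import pickle
for n in("top","side"):
    c=cam(n,f"pics/{n}0.png"); pickle.dump(c,open(n+"0.pkl","wb"))
    print(n,{k:v for k,v in c.items() if k!="frame"})
o=arm.get_obs(); print(o["t"],o["tcp_pos"],o["eef_rot"],o["ft_force"],o["opening"])
E
```

```text
top {'vertical_fov': 53.309226032913905, 'cx': 319.12377263052065, 'cy': 229.904315788813, 'k1': -0.0915848843453795, 'rvec': array([ 2.17961204, -2.20969237,  0.0693992 ]), 'tvec': array([  18.20903741,  546.28193992, 1071.04973287])}
side {'vertical_fov': 57.44411340566795, 'cx': 319.9399987155553, 'cy': 236.3688524259106, 'k1': -0.0389237955026483, 'rvec': array([ 2.1676737 , -0.26876412,  0.11739482]), 'tvec': array([-542.50813478,  154.04596215, 1001.53210959])}
0.1 [159.9869076  629.59577084 244.48465288] [[-9.69195808e-01  2.46291313e-01 -2.72670907e-04]
 [ 2.46291444e-01  9.69194687e-01 -1.47747657e-03]
 [-9.96184489e-05 -1.49912061e-03 -9.99998871e-01]] [ 0.63691    -0.05294827 -0.41251355] 85.17320210812835
```

View pics/top0.png

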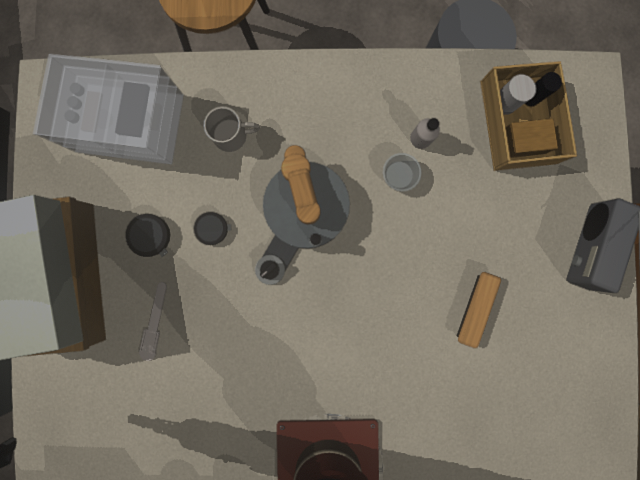

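View pics/side0.png

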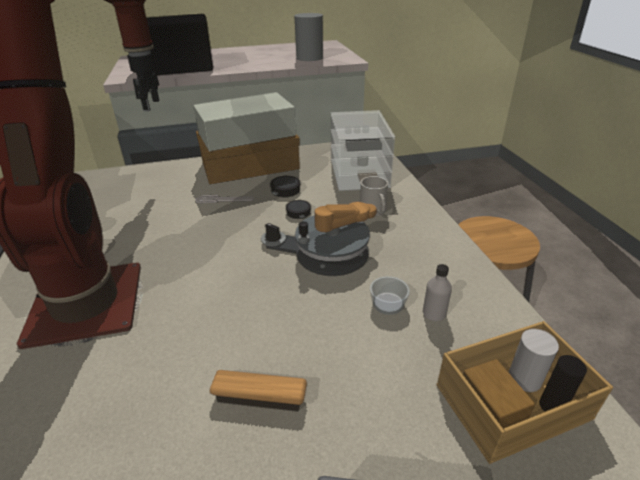

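Run:
```python
from h import *
import pickle
c=pickle.load(open("top0.pkl","rb")); s=pickle.load(open("side0.pkl","rb"))
a=cv2.resize(c["frame"][140:290,180:380],None,fx=4,fy=4,interpolation=cv2.INTER_CUBIC)
cv2.imwrite("pics/c1.png",a[:,:,::-1])
b=cv2.resize(s["frame"][190:290,250:390],None,fx=5.5,fy=5.5,interpolation=cv2.INTER_CUBIC)
cv2.imwrite("pics/c2.png",b[:,:,::-1])
for n,uv,z in(("pivot",(307,204),67),("knob",(315.5,239),118),("toe",(294,149),130),("clamp",(269,268),56),("tin",(210.5,228),23),("ram",(403,173),45)):
    print(n,at_z(c,uv,z))
```

```text
pivot [600.25126838  36.57976362  67.        ]
knob [521.93306879  19.02712646 118.        ]
toe [707.44302674  60.8069094  130.        ]
clamp [462.4179025  121.41801479  56.        ]
tin [553.72313458 256.89123097  23.        ]
ram [ 669.82240668 -178.61564515   45.        ]
```

View pics/c1.png

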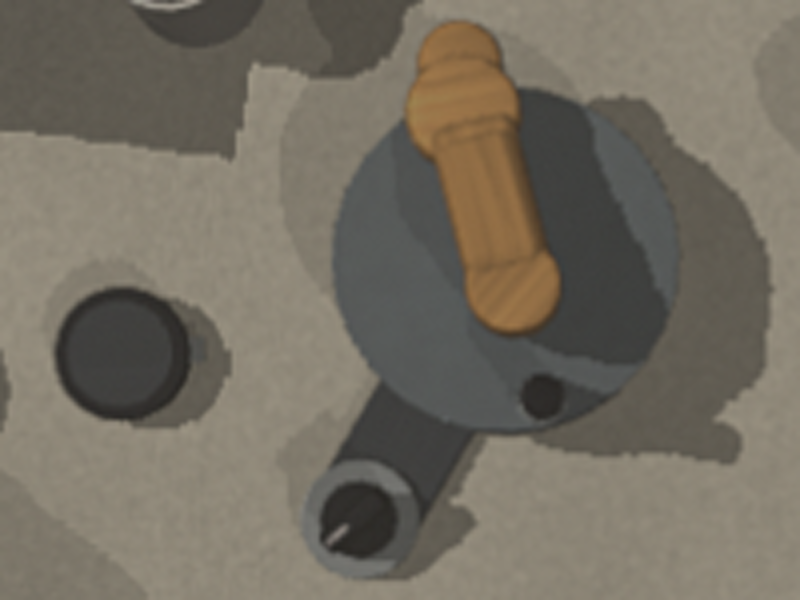

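View pics/c2.png

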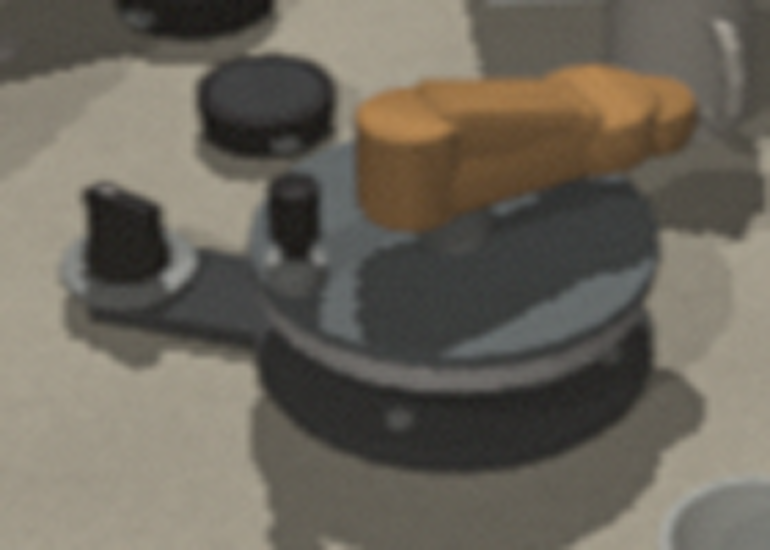

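The tin is the small black disc at (210,228), on the pivot's +y side, so head goes positive. The knob is at (315.5,239), the clamp at (270,269) with its white mark towards lower left, and the toe points up the picture. I'll lift, then move over above the knob.

>>> play_rows --fingers '[0.06,0.06,0.06,0.06,0.06,0.06,0.06,0.06]' --slide '[[0,0,-0.05],[0,0,-0.05],[0,0,-0.04],[-0.036,-0.036,0],[-0.036,-0.036,0],[-0.036,-0.036,0],[-0.036,-0.036,0],[-0.036,-0.036,0]]' --turn '[[0,0,0],[0,0,0],[0,0,0],[0,0,0],[0,0,0],[0,0,0],[0,0,0],[0,0,0]]' --squeeze 40

```text
t: 1.1
tcp_pos: [290.8, 409.5, 385.0]
eef_rot: [[-0.969, 0.246, -0.0], [0.246, 0.969, -0.0], [0.0, -0.0, -1.0]]
ft_force: [1.1, 0.5, -0.7]
opening: 60.3
finger_force: 0.0
```

>>> play_rows --fingers '[0.06,0.06,0.06,0.06,0.06,0.06,0.06,0.06]' --slide '[[-0.036,-0.036,0],[-0.036,-0.036,0],[-0.036,-0.036,0],[-0.036,-0.036,0],[-0.036,-0.036,0],[-0.036,-0.036,0],[-0.036,-0.036,0],[-0.036,-0.036,0]]' --turn '[[0,0,0],[0,0,0],[0,0,0],[0,0,0],[0,0,0],[0,0,0],[0,0,0],[0,0,0]]'

```text
t: 2.1
tcp_pos: [498.8, 59.5, 385.2]
eef_rot: [[-0.969, 0.246, -0.0], [0.246, 0.969, 0.0], [0.0, 0.0, -1.0]]
ft_force: [1.7, 0.0, -0.1]
opening: 59.9
finger_force: 0.0
```

>>> play_rows --fingers '[0.05,0.05,0.05,0.05,0.05,0.05,0.05,0.05]' --slide '[[-0.036,-0.036,0],[0,0,0.02],[0,0,0.02],[0,0,0.02],[0,0,0.02],[0,0,0.02],[0,0,0.02],[0,0,0.02]]' --turn '[[0,0,0],[0,0,0.18],[0,0,0.18],[0,0,0.18],[0,0,0.18],[0,0,0.18],[0,0,0.18],[0,0,0.18]]'

```text
t: 3.1
tcp_pos: [524.1, 17.3, 244.4]
eef_rot: [[-0.056, 0.998, -0.001], [0.998, 0.056, -0.0], [-0.0, -0.001, -1.0]]
ft_force: [-1.2, 0.3, 0.4]
opening: 50.1
finger_force: 0.0
```

>>> play_rows --fingers '[0.05,0.05,0.05,0.05,0.05,0.05,0.05,0.05]' --slide '[[0,0,0.02],[0,0,0.02],[0,0,0.02],[0,0,0.01],[0,0,0],[0,0,0],[0,0,0],[0,0,0]]' --turn '[[0,0,0.18],[0,0,0.18],[0,0,0.18],[0,0,0.18],[0,0,0.18],[0,0,0.18],[0,0,0.18],[0,0,0.15]]'

```text
t: 4.1
tcp_pos: [524.1, 17.4, 175.1]
eef_rot: [[0.976, 0.216, -0.001], [0.216, -0.976, -0.0], [-0.001, 0.0, -1.0]]
ft_force: [-0.2, -1.1, 0.3]
opening: 49.9
finger_force: 0.0
```

>>> play_rows --fingers '[0.05,0.05,0.05,0.05]' --slide '[[-0.0016,-0.002,0.02],[0,0,0.02],[0,0,0.02],[0,0,0.013]]' --turn '[[0,0,0],[0,0,0],[0,0,0],[0,0,0]]'

```text
t: 4.6
tcp_pos: [521.9, 18.9, 101.3]
eef_rot: [[0.975, 0.221, -0.001], [0.221, -0.975, -0.0], [-0.001, 0.0, -1.0]]
ft_force: [0.4, -0.5, 0.5]
opening: 50.0
finger_force: 0.0
```

Run:
```python
from h import *
s=cam("side")
b=cv2.resize(s["frame"][130:290,210:400],None,fx=3.7,fy=3.7,interpolation=cv2.INTER_CUBIC)
cv2.imwrite("pics/c3.png",b[:,:,::-1]); print(arm.tips_ahead,arm.get_obs()["tcp_pos"])
```

```text
14.0 [521.24542173  18.95368387 100.14466437]
```

View pics/c3.png

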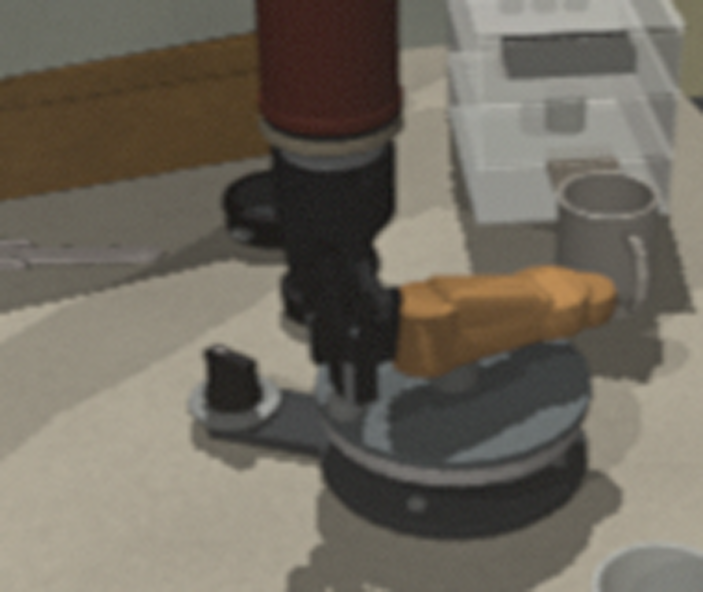

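The fingers straddle the knob, which is hidden behind the near finger at crop (345,375). Closing.

>>> play_rows --fingers '[0.01,0.01,0.01,0.01,0.01,0.01]' --slide '[[0,0,0],[0,0,0],[0,0,0],[0,0,0],[0,0,0],[0,0,0]]' --turn '[[0,0,0],[0,0,0],[0,0,0],[0,0,0],[0,0,0],[0,0,0]]' --squeeze 50

```text
t: 5.4
tcp_pos: [522.7, 19.0, 103.0]
eef_rot: [[0.975, 0.221, 0.001], [0.221, -0.975, 0.0], [0.001, -0.0, -1.0]]
ft_force: [-2.8, -0.0, 6.7]
opening: 22.5
finger_force: 49.0
```

>>> play_rows --fingers '[0.01,0.01,0.01,0.01,0.01]' --slide '[[0,0,-0.004],[0,0,-0.004],[0,0,-0.005],[0,0,0],[0,0,0]]' --turn '[[0,0,0],[0,0,0],[0,0,0],[0,0,0],[0,0,0]]'

```text
t: 6.02
tcp_pos: [522.6, 19.0, 115.4]
eef_rot: [[0.975, 0.221, 0.001], [0.221, -0.975, -0.0], [0.001, 0.0, -1.0]]
ft_force: [3.8, 0.5, -6.0]
opening: 22.3
finger_force: 49.2
```

>>> play_rows --fingers '[0.01,0.01,0.01,0.01,0.01,0.01]' --slide '[[0.0004,0.008,0],[0.0004,0.008,0],[0.0004,0.008,0],[0.0004,0.008,0],[0.0004,0.008,0],[0.0004,0.008,0]]' --turn '[[0,0,-0.1],[0,0,-0.1],[0,0,-0.1],[0,0,-0.1],[0,0,-0.1],[0,0,-0.1]]'

```text
t: 6.78
tcp_pos: [546.8, -21.2, 115.4]
eef_rot: [[0.678, 0.735, 0.001], [0.735, -0.678, 0.001], [0.002, -0.0, -1.0]]
ft_force: [6.3, 4.2, -5.3]
opening: 23.0
finger_force: 49.3
```

>>> play_rows --fingers '[0.01,0.01,0.01,0.01,0.01,0.01,0.01,0.01]' --slide '[[0.0006,0.008,0],[0.0005,0.008,0],[0.0005,0.008,0],[0.0004,0.008,0],[0.0004,0.008,0],[0.0004,0.008,0],[0.0004,0.008,0],[0,0,0]]' --turn '[[0,0,-0.1],[0,0,-0.1],[0,0,-0.1],[0,0,-0.1],[0,0,-0.1],[0,0,-0.1],[0,0,-0.1],[0,0,0]]'

```text
t: 7.78
tcp_pos: [598.4, -42.2, 115.3]
eef_rot: [[0.047, 0.999, 0.002], [0.999, -0.047, 0.001], [0.001, 0.002, -1.0]]
ft_force: [7.8, 2.0, -6.9]
opening: 22.5
finger_force: 49.5
```

>>> play_rows --fingers '[0.03,0.03,0.03,0.03,0.03]' --slide '[[0,0,0],[0,0,0],[0,0,0.004],[0,0,0.004],[0,0,0]]' --turn '[[0,0,0],[0,0,0],[0,0,0],[0,0,0],[0,0,0]]'

```text
t: 8.4
tcp_pos: [596.6, -43.1, 106.8]
eef_rot: [[0.048, 0.999, -0.001], [0.999, -0.048, -0.0], [-0.0, -0.001, -1.0]]
ft_force: [0.4, -0.1, -0.0]
opening: 30.1
finger_force: 0.0
```

>>> play_rows --fingers '[0.03,0.03,0.03,0.03,0.03,0.03,0.03,0.03]' --slide '[[0,0.0016,0],[0,0.0016,0],[0,0.0016,0],[0,0.0016,0],[0,0.0016,0],[0,0.0016,0],[0,0,0],[0,0,0]]' --turn '[[0,0,-0.02],[0,0,-0.02],[0,0,-0.02],[0,0,-0.02],[0,0,-0.02],[0,0,-0.02],[0,0,0],[0,0,0]]'

```text
t: 9.4
tcp_pos: [606.3, -42.9, 107.3]
eef_rot: [[-0.072, 0.997, -0.001], [0.997, 0.072, 0.0], [0.0, -0.001, -1.0]]
ft_force: [-3.7, 0.5, 2.9]
opening: 30.1
finger_force: 1.9
```

>>> play_rows --fingers '[0.03,0.03,0.03,0.03,0.03,0.03]' --slide '[[0,0.0016,0],[0,0.0016,0],[0,0.0016,0],[0,0.0016,0],[0,0,0],[0,0,0]]' --turn '[[0,0,-0.02],[0,0,-0.02],[0,0,-0.02],[0,0,-0.02],[0,0,0],[0,0,0]]'

```text
t: 10.15
tcp_pos: [612.7, -42.4, 107.2]
eef_rot: [[-0.152, 0.988, -0.001], [0.988, 0.152, 0.0], [0.0, -0.001, -1.0]]
ft_force: [-5.7, 1.1, 2.9]
opening: 29.9
finger_force: 2.3
```

>>> play_rows --fingers '[0.03,0.03,0.03,0.03,0.03,0.03]' --slide '[[0,0.0016,0],[0,0.0016,0],[0,0.0016,0],[0,0.0016,0],[0,0,0],[0,0,0]]' --turn '[[0,0,-0.02],[0,0,-0.02],[0,0,-0.02],[0,0,-0.02],[0,0,0],[0,0,0]]'

```text
t: 10.9
tcp_pos: [619.5, -41.2, 107.3]
eef_rot: [[-0.23, 0.973, 0.001], [0.973, 0.23, -0.0], [-0.0, 0.001, -1.0]]
ft_force: [-2.2, 0.6, 0.5]
opening: 30.2
finger_force: 1.0
```

>>> play_rows --fingers '[0.03,0.03,0.03,0.03,0.03,0.03]' --slide '[[0,0.0016,0],[0,0.0016,0],[0,0.0016,0],[0,0.0016,0],[0,0,0],[0,0,0]]' --turn '[[0,0,-0.02],[0,0,-0.02],[0,0,-0.02],[0,0,-0.02],[0,0,0],[0,0,0]]'

```text
t: 11.65
tcp_pos: [625.9, -39.6, 107.5]
eef_rot: [[-0.307, 0.952, 0.001], [0.952, 0.307, -0.0], [-0.0, 0.001, -1.0]]
ft_force: [-0.3, -0.2, -0.3]
opening: 29.9
finger_force: 0.0
```

Run:
```python
from h import *
s=cam("side"); o=arm.get_obs(); print(o["tcp_pos"],o["ft_force"],o["finger_force"])
b=cv2.resize(s["frame"][180:310,290:430],None,fx=4.5,fy=4.5,interpolation=cv2.INTER_CUBIC)
cv2.imwrite("pics/c4.png",b[:,:,::-1])
```

```text
[625.79866727 -39.549273   107.47082482] [-0.51892484  0.47439685 -0.50393725] 0.0
```

View pics/c4.png

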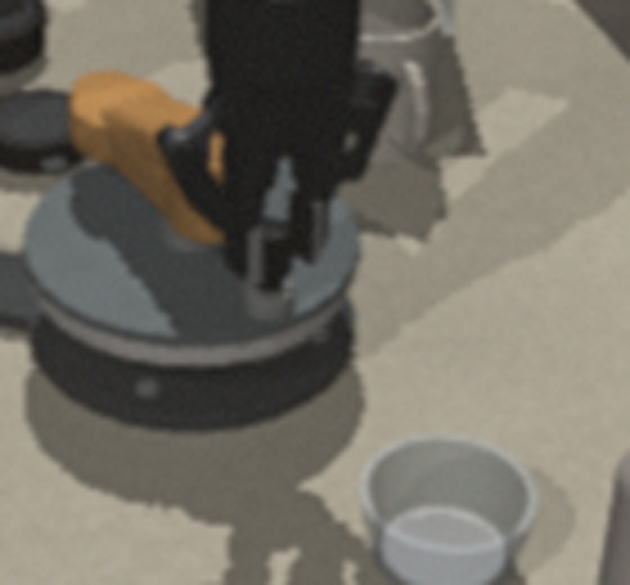

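The knob is still between the fingers at crop (270,275), low over its boss. I'll push on gently and read the force.

>>> play_rows --fingers '[0.03,0.03,0.03,0.03]' --slide '[[0,0.0016,0],[0,0.0016,0],[0,0,0],[0,0,0]]' --turn '[[0,0,-0.02],[0,0,-0.02],[0,0,0],[0,0,0]]'

```text
t: 12.2
tcp_pos: [628.4, -38.7, 107.3]
eef_rot: [[-0.345, 0.939, -0.0], [0.939, 0.345, -0.0], [-0.0, -0.0, -1.0]]
ft_force: [-1.1, -0.3, 0.4]
opening: 29.9
finger_force: 0.8
```

>>> play_rows --fingers '[0.03,0.03,0.03,0.03]' --slide '[[0,0.0016,0],[0,0.0016,0],[0,0,0],[0,0,0]]' --turn '[[0,0,-0.02],[0,0,-0.02],[0,0,0],[0,0,0]]'

```text
t: 12.7
tcp_pos: [631.5, -37.5, 107.3]
eef_rot: [[-0.382, 0.924, 0.0], [0.924, 0.382, -0.0], [-0.0, 0.0, -1.0]]
ft_force: [-2.1, -0.6, 1.9]
opening: 30.1
finger_force: 1.0
```

>>> play_rows --fingers '[0.03,0.03,0.03,0.03]' --slide '[[0,0.0016,0],[0,0.0016,0],[0,0,0],[0,0,0]]' --turn '[[0,0,-0.02],[0,0,-0.02],[0,0,0],[0,0,0]]'

```text
t: 13.2
tcp_pos: [632.6, -36.7, 107.2]
eef_rot: [[-0.419, 0.908, -0.004], [0.908, 0.419, -0.0], [0.002, -0.003, -1.0]]
ft_force: [-10.5, -1.1, 9.0]
opening: 30.1
finger_force: 5.4
```

The force jumped to 10 N and the motion stalled, so it looks locked. I'll back off, open, rise clear and look.

>>> play_rows --fingers '[0.03,0.045,0.045,0.045,0.045,0.045,0.045,0.045]' --slide '[[0,-0.003,0],[0,-0.003,0],[0,0,0],[0,0,-0.04],[0,0,-0.05],[0,0,-0.05],[0,-0.04,0],[0,-0.04,0]]' --turn '[[0,0,0],[0,0,0],[0,0,0],[0,0,0],[0,0,0],[0,0,0],[0,0,0],[0,0,0]]'

```text
t: 14.2
tcp_pos: [556.1, -72.6, 247.9]
eef_rot: [[-0.419, 0.908, 0.002], [0.908, 0.419, -0.0], [-0.001, 0.001, -1.0]]
ft_force: [0.9, 0.0, 0.5]
opening: 45.2
finger_force: 0.0
```

>>> play_rows --fingers '[0.045,0.045,0.045,0.045]' --slide '[[0,-0.05,0],[0,-0.05,0],[0,-0.03,0],[0,0,0]]' --turn '[[0,0,0],[0,0,0],[0,0,0],[0,0,0]]'

```text
t: 14.7
tcp_pos: [437.2, -127.6, 247.9]
eef_rot: [[-0.417, 0.909, 0.002], [0.909, 0.417, 0.002], [0.001, 0.002, -1.0]]
ft_force: [0.7, -0.8, 0.3]
opening: 45.2
finger_force: 0.0
```

Run:
```python
from h import *
s=cam("side"); c=cam("top"); o=arm.get_obs(); print(o["t"],o["tcp_pos"],o["eef_rot"])
b=cv2.resize(s["frame"][190:300,240:390],None,fx=4,fy=4,interpolation=cv2.INTER_CUBIC)
a=cv2.resize(c["frame"][180:280,220:370],None,fx=4,fy=4,interpolation=cv2.INTER_CUBIC)[:,:]
# overlay prediction of top rim of knob for home/up
p=np.array([599.7,36.7])
for h,col in((1.73,(0,255,0)),):
    q=p+80*np.array([np.cos(h+3.364),np.sin(h+3.364)])
    for z in (90,118,128): print(z,(proj(s,[*q,z])[0]-[240,190])*4,(proj(c,[*q,z])[0]-[220,180])*4)
import os
im=np.vstack([b[:300],a[100:400]]); cv2.imwrite("pics/c5.png",im[:,:,::-1])
```

```text
14.8 [ 438.87379373 -126.20896459  247.74477038] [[-4.18963831e-01  9.08001644e-01  1.52378640e-03]
 [ 9.08002911e-01  4.18963505e-01  5.42872661e-04]
 [-1.45481620e-04  1.61104649e-03 -9.99998692e-01]]
90 [449.13800408 198.59110856] [485.64441418  34.75172232]
118 [450.39078462 159.41875671] [488.42627432  26.98467539]
128 [450.84654668 145.12844537] [489.45806942  24.10379525]
```

View pics/c5.png

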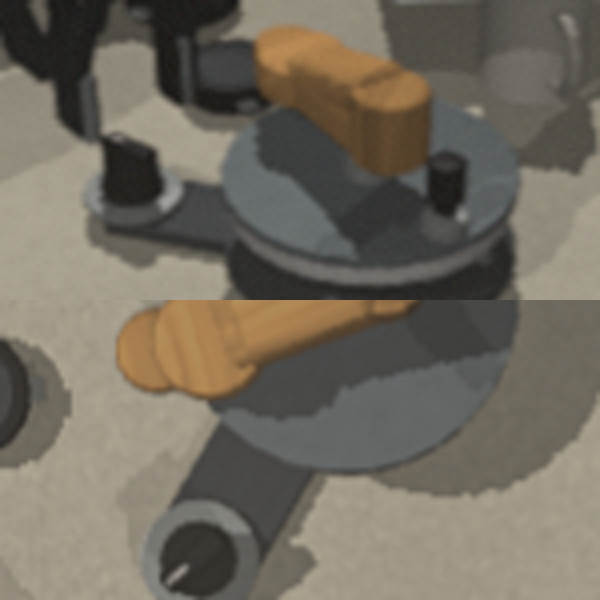

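The knob top is at crop (447,162). Home predicts row 159 and raised predicts row 145, so the plunger is home at about 1.73 rad. Next is the bar's direction at the clamp.

Run:
```python
from h import *
s=cam("side"); c=cam("top")
off=[(s,240,190),(c,220,205)]
C=at_z(c,(220+201/4,205+260/4),24); print("disc",C)  # crop a rows 100.. => v=205+(yy-300)/4
for m in((165,585),(188,566)): print("mark z56",at_z(c,(220+m[0]/4,205+(m[1]-300)/4),56))
for ang in(110,130,150):
    a=np.radians(ang); d=np.array([np.cos(a),np.sin(a)])
    for ctr in((461,123),):
        print(ang,[((proj(s,[ctr[0]+k*d[0],ctr[1]+k*d[1],z])[0]-[240,190])*4).round().tolist() for z in(56,24) for k in(21,-21)])
a=cv2.resize(c["frame"][245:295,245:295],None,fx=11,fy=11,interpolation=cv2.INTER_CUBIC)
b=cv2.resize(s["frame"][215:255,255:295],None,fx=13,fy=13,interpolation=cv2.INTER_CUBIC)[:550]
b=cv2.resize(b,(550,550))[:,:250+0] if 0 else cv2.resize(b,(400,400))
a=cv2.resize(a,(400,400))
im=np.hstack([a,b]).astype(float); im=255*(np.clip(im/255*2.5,0,1))**0.6
cv2.imwrite("pics/c6.png",im[:,:,::-1].astype(np.uint8))
```

```text
disc [457.2432503  121.84409834  24.        ]
mark z56 [444.67129757 138.51030351  56.        ]
mark z56 [454.85377999 125.85693574  56.        ]
110 [[115.0, 128.0], [146.0, 157.0], [119.0, 168.0], [150.0, 197.0]]
130 [[107.0, 132.0], [155.0, 153.0], [111.0, 172.0], [158.0, 193.0]]
150 [[101.0, 138.0], [160.0, 147.0], [105.0, 178.0], [164.0, 187.0]]
```

View pics/c6.png

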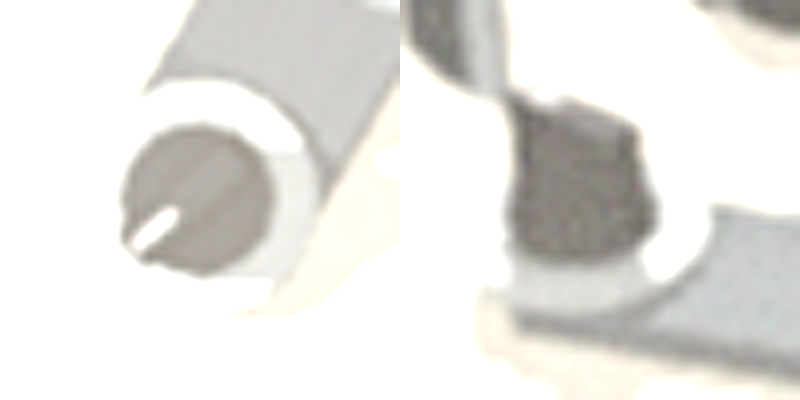

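>>> play_rows --fingers '[0.045,0.045,0.045,0.045,0.045,0.045,0.045,0.045]' --slide '[[0.0436,0.0245,0],[0.0436,0.0245,0],[0.0436,0.0245,0],[0.0436,0.0245,0],[0.0436,0.0245,0],[0,0,0.03],[0,0,0.03],[0,0,0]]' --turn '[[0,0,0],[0,0,0],[0,0,0],[0,0,0],[0,0,0],[0,0,-0.133],[0,0,-0.133],[0,0,0]]'

```text
t: 15.9
tcp_pos: [457.1, 122.9, 185.2]
eef_rot: [[-0.643, 0.766, -0.004], [0.766, 0.643, -0.002], [0.001, -0.005, -1.0]]
ft_force: [-0.4, 0.5, 0.5]
opening: 45.4
finger_force: 0.0
```

>>> play_rows --fingers '[0.045,0.045,0.045,0.045,0.045,0.045]' --slide '[[-0.001,0.001,0.04],[0,0,0.03],[0,0,0.03],[0,0,0.02],[0,0,0.019],[0,0,0]]' --turn '[[0,0,0],[0,0,0],[0,0,0],[0,0,0],[0,0,0],[0,0,0]]'

```text
t: 16.65
tcp_pos: [459.7, 122.7, 48.2]
eef_rot: [[-0.641, 0.768, -0.001], [0.768, 0.641, -0.001], [0.0, -0.001, -1.0]]
ft_force: [-0.9, 0.0, 0.4]
opening: 44.9
finger_force: 0.0
```

>>> play_rows --fingers '[0.0,0.0,0.0,0.0,0.0,0.0,0.0]' --slide '[[0,0,0],[0,0,0],[0,0,0],[0,0,0],[0,0,0],[0,0,0],[0,0,0]]' --turn '[[0,0,0],[0,0,0],[0,0,0],[0,0,0],[0,0,0],[0,0,0],[0,0,0]]' --squeeze 50

```text
t: 17.52
tcp_pos: [461.0, 123.3, 49.7]
eef_rot: [[-0.642, 0.766, 0.003], [0.766, 0.642, 0.002], [-0.001, 0.003, -1.0]]
ft_force: [0.7, 0.8, 6.3]
opening: 13.1
finger_force: 53.9
```

>>> play_rows --fingers '[0.0,0.0,0.0,0.0,0.0,0.0,0.0,0.0]' --slide '[[0,0,0],[0,0,0],[0,0,0],[0,0,0],[0,0,0],[0,0,0],[0,0,0],[0,0,0]]' --turn '[[0,0,0.12],[0,0,0.12],[0,0,0.12],[0,0,0.12],[0,0,0.12],[0,0,0.12],[0,0,0.12],[0,0,0.12]]'

```text
t: 18.52
tcp_pos: [459.5, 123.0, 49.7]
eef_rot: [[0.263, 0.965, -0.0], [0.965, -0.263, 0.001], [0.001, -0.001, -1.0]]
ft_force: [-5.9, -0.1, 18.0]
opening: 12.9
finger_force: 55.5
```

```bash
python3 -c "
from h import *
o=arm.get_obs();print(o['moment'],o['ft_force'],o['joint_pos'])"
```

```text
[-0.11923088  1.6790692   0.0711462 ] [-5.91878766 -0.10036879 17.95078505] [-0.73960978  0.1943466   0.42089102  2.10608751 -0.10584852  0.86056797
 -0.52263166]
```

>>> play_rows --fingers '[0.0,0.0,0.0,0.0,0.0,0.0,0.0,0.0]' --slide '[[0,0,-0.001],[0,0,0],[0,0,0],[0,0,0],[0,0,0],[0,0,0],[0,0,0],[0,0,0]]' --turn '[[0,0,0.12],[0,0,0.12],[0,0,0.12],[0,0,0.12],[0,0,0.12],[0,0,0.12],[0,0,0.12],[0,0,0.12]]'

```text
t: 19.52
tcp_pos: [458.9, 123.6, 50.4]
eef_rot: [[0.93, 0.368, 0.0], [0.368, -0.93, -0.007], [-0.002, 0.007, -1.0]]
ft_force: [-6.8, -8.9, 21.3]
opening: 13.6
finger_force: 547.6
```

>>> play_rows --fingers '[0.0,0.0,0.0,0.0,0.0]' --slide '[[0,0,0],[0,0,0],[0,0,0],[0,0,0],[0,0,0]]' --turn '[[0,0,0.12],[0,0,0.12],[0,0,0.1],[0,0,0.06],[0,0,0]]'

```text
t: 20.15
tcp_pos: [458.8, 124.1, 50.5]
eef_rot: [[1.0, 0.018, 0.002], [0.018, -1.0, -0.018], [0.002, 0.018, -1.0]]
ft_force: [-6.3, -21.2, 28.2]
opening: 13.4
finger_force: 1089.3
```

```bash
python3 -c "
from h import *
o=arm.get_obs();print(o['moment'],o['ft_force'],o['joint_pos'])"
```

```text
[-4.56313066  1.79726194 32.82018967] [ -6.32671178 -21.15098607  28.21497021] [-0.91413397  0.20770193  0.59752801  2.1112107  -0.12988508  0.86575544
 -1.79481062]
```

>>> play_rows --fingers '[0.0,0.0]' --slide '[[0,0,0],[0,0,0]]' --turn '[[0,0,-0.08],[0,0,0]]'

```text
t: 20.4
tcp_pos: [458.8, 124.0, 50.5]
eef_rot: [[0.996, 0.091, 0.002], [0.091, -0.996, -0.015], [0.0, 0.015, -1.0]]
ft_force: [-5.2, -18.2, 26.5]
opening: 13.3
finger_force: 960.0
```

```bash
python3 -c "
from h import *
o=arm.get_obs();print(o['moment'],o['ft_force'],o['finger_force'],np.degrees(np.arctan2(o['eef_rot'][1][0],o['eef_rot'][0][0])))"
```

```text
[-3.98379386  1.65938351 29.35353473] [ -5.24433329 -18.16335648  26.54987584] 959.994935542345 5.236515679083096
```

>>> play_rows --fingers '[0.0,0.0,0.0,0.0,0.0,0.0]' --slide '[[0,0,0],[0,0,0],[0,0,0],[0,0,0],[0,0,0],[0,0,0]]' --turn '[[0,0,-0.14],[0,0,-0.14],[0,0,-0.14],[0,0,-0.1],[0,0,0],[0,0,0]]'

```text
t: 21.15
tcp_pos: [459.0, 123.5, 50.2]
eef_rot: [[0.842, 0.539, -0.0], [0.539, -0.842, -0.004], [-0.002, 0.004, -1.0]]
ft_force: [-6.0, -5.3, 14.6]
opening: 13.0
finger_force: 314.9
```

```bash
python3 -c "
from h import *
o=arm.get_obs();print(o['moment'],o['ft_force'],o['finger_force'],np.degrees(np.arctan2(o['eef_rot'][1][0],o['eef_rot'][0][0])))"
```

```text
[-1.07587944  1.2762179   9.91155326] [-5.99452823 -5.26762613 14.55500124] 314.87813076528255 32.64894216175781
```

>>> play_rows --fingers '[0.0,0.0,0.0,0.045,0.045,0.045,0.045,0.045]' --slide '[[0,0,0],[0,0,0],[0,0,0],[0,0,0],[0,0,0],[0,0,0],[0,0,-0.03],[0,0,-0.04]]' --turn '[[0,0,-0.1],[0,0,-0.08],[0,0,0],[0,0,0],[0,0,0],[0,0,0],[0,0,0],[0,0,0]]'

```text
t: 22.15
tcp_pos: [458.9, 121.8, 119.4]
eef_rot: [[0.747, 0.665, -0.002], [0.665, -0.747, -0.001], [-0.002, -0.0, -1.0]]
ft_force: [1.1, 0.6, 0.5]
opening: 45.2
finger_force: 0.0
```

>>> play_rows --fingers '[0.045,0.045,0.045,0.045,0.045,0.045,0.045]' --slide '[[0,0,-0.05],[0,0,-0.05],[-0.03,0.04,0],[-0.03,0.04,0],[-0.03,0.04,0],[-0.03,0.04,0],[0,0,0]]' --turn '[[0,0,0],[0,0,0],[0,0,0],[0,0,0],[0,0,0],[0,0,0],[0,0,0]]'

```text
t: 23.02
tcp_pos: [476.3, -81.0, 219.6]
eef_rot: [[0.751, 0.66, 0.0], [0.66, -0.751, -0.001], [0.0, 0.001, -1.0]]
ft_force: [0.1, 0.4, -0.1]
opening: 45.3
finger_force: 0.0
```

Run:
```python
from h import *
s=cam("side"); c=cam("top"); o=arm.get_obs(); print(o["t"],o["tcp_pos"],o["ft_force"])
b=cv2.resize(s["frame"][190:290,240:390],None,fx=4,fy=4,interpolation=cv2.INTER_CUBIC)
a=cv2.resize(c["frame"][245:295,245:295],None,fx=6,fy=6,interpolation=cv2.INTER_CUBIC).astype(float)
a=(255*np.clip(a/255*2.5,0,1)**0.6).astype(np.uint8)
im=np.zeros((400,780,3),np.uint8); im[:400,:470]=b[:400,:470]; im[:300,480:]=a; im[300:400,480:630]=b[100:200,440:590]
cv2.imwrite("pics/c7.png",im[:,:,::-1])
```

```text
23.125 [476.50463464 -76.85911314 219.26957887] [ 0.04190102 -0.11015376  0.08940553]
```

View pics/c7.png

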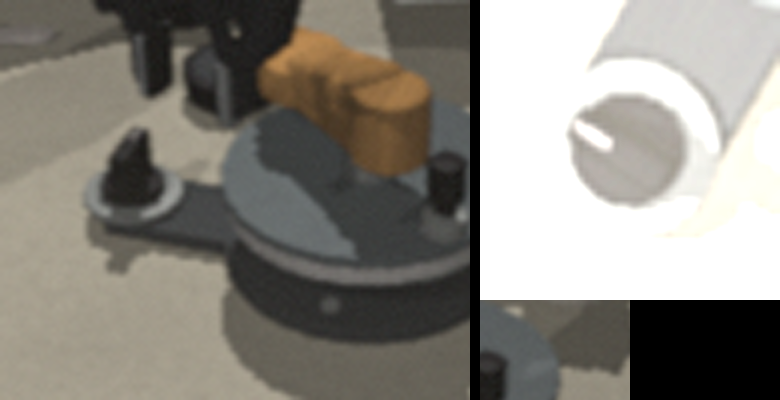

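The mark now reads about 57° in world (crop (575,125)–(610,148)), down from 130°. The free turn ended in an elastic rise with no hysteresis, which is a stop. The knob may have rebounded a little on release, so I'll regrip and seat it gently.

>>> play_rows --fingers '[0.045,0.045,0.045,0.045,0.045,0.045,0.045,0.045]' --slide '[[0.03,-0.04,0],[0.03,-0.04,0],[0.03,-0.04,0],[0.03,-0.04,0],[0,0,0.05],[0,0,0.05],[0,0,0.04],[0,0,0.03]]' --turn '[[0,0,0],[0,0,0],[0,0,0],[0,0,0],[0,0,-0.13],[0,0,-0.13],[0,0,0],[0,0,0]]'

```text
t: 24.12
tcp_pos: [458.2, 123.9, 47.4]
eef_rot: [[0.548, 0.837, -0.002], [0.837, -0.548, -0.0], [-0.001, -0.001, -1.0]]
ft_force: [-0.6, 0.4, 0.8]
opening: 44.6
finger_force: 0.0
```

>>> play_rows --fingers '[0.0,0.0,0.0,0.0,0.0,0.0,0.0,0.0]' --slide '[[0,0,0],[0,0,0],[0,0,0],[0,0,0],[0,0,0],[0,0,0],[0,0,0],[0,0,0]]' --turn '[[0,0,0],[0,0,0],[0,0,0],[0,0,0],[0,0,0],[0,0,0],[0,0,0],[0,0,0]]' --squeeze 40

```text
t: 25.12
tcp_pos: [459.3, 123.4, 50.0]
eef_rot: [[0.549, 0.836, -0.0], [0.836, -0.549, 0.001], [0.001, -0.001, -1.0]]
ft_force: [-5.3, 3.2, 0.1]
opening: 12.9
finger_force: 41.3
```

```bash
cat > m.py <<'E'
from h import *
o=arm.get_obs();print(o['t'],o['moment'],o['ft_force'],o['finger_force'],np.degrees(np.arctan2(o['eef_rot'][1][0],o['eef_rot'][0][0])))
E
python3 m.py
```

```text
25.125 [0.68823024 1.02362302 0.04298817] [-5.28796225  3.17076982  0.14244095] 41.271294951438904 56.68677228658173
```

Gripped at 56.7° with zero moment. I'll turn in small steps and find where the moment starts.

>>> play_rows --fingers '[0.0,0.0,0.0]' --slide '[[0,0,0],[0,0,0],[0,0,0]]' --turn '[[0,0,0.04],[0,0,0.04],[0,0,0]]'

```text
t: 25.5
tcp_pos: [459.2, 123.4, 50.1]
eef_rot: [[0.612, 0.791, -0.0], [0.791, -0.612, 0.0], [0.0, -0.0, -1.0]]
ft_force: [-5.1, 2.1, 2.8]
opening: 13.1
finger_force: 63.9
```

```bash
python3 m.py
```

```text
25.5 [0.3672464  1.1649421  1.76498842] [-5.06402022  2.11280229  2.80207845] 63.90181819908321 52.28228173026391
```

>>> play_rows --fingers '[0.0,0.0,0.0]' --slide '[[0,0,0],[0,0,0],[0,0,0]]' --turn '[[0,0,0.04],[0,0,0.04],[0,0,0]]'

```text
t: 25.88
tcp_pos: [458.9, 122.8, 50.2]
eef_rot: [[0.673, 0.74, -0.001], [0.74, -0.673, -0.0], [-0.001, -0.001, -1.0]]
ft_force: [-8.8, -1.3, 8.0]
opening: 13.2
finger_force: 102.6
```

```bash
python3 m.py
```

```text
25.875 [-0.35139682  1.84537333  2.14353601] [-8.83198004 -1.25106452  8.04548387] 102.64748171553947 47.72526169066051
```

>>> play_rows --fingers '[0.0,0.0,0.0]' --slide '[[0,0,0],[0,0,0],[0,0,0]]' --turn '[[0,0,0.04],[0,0,0.04],[0,0,0]]'

```text
t: 26.25
tcp_pos: [458.9, 122.8, 50.3]
eef_rot: [[0.727, 0.686, -0.001], [0.686, -0.727, -0.001], [-0.002, 0.0, -1.0]]
ft_force: [-8.0, -2.9, 10.6]
opening: 13.2
finger_force: 148.5
```

```bash
python3 m.py
```

```text
26.25 [-0.6786779   1.93218508  3.8192938 ] [-7.97989289 -2.92941316 10.62685935] 148.47488642670214 43.33933748791504
```

The moment rises from 56° on, so the knob was already resting on its stop. I'll ease back, release and retreat.

>>> play_rows --fingers '[0.0,0.0,0.0,0.045,0.045,0.045,0.045,0.045]' --slide '[[0,0,0],[0,0,0],[0,0,0],[0,0,0],[0,0,0],[0,0,0],[0,0,-0.03],[0,0,-0.04]]' --turn '[[0,0,-0.12],[0,0,-0.08],[0,0,0],[0,0,0],[0,0,0],[0,0,0],[0,0,0],[0,0,0]]'

```text
t: 27.25
tcp_pos: [459.2, 122.0, 119.6]
eef_rot: [[0.583, 0.812, -0.001], [0.812, -0.583, -0.001], [-0.002, -0.0, -1.0]]
ft_force: [0.6, 1.1, 0.5]
opening: 44.9
finger_force: 0.0
```

>>> play_rows --fingers '[0.045,0.045,0.045,0.045,0.045,0.045,0.045]' --slide '[[0,0,-0.05],[0,0,-0.05],[-0.04,0.03,0],[-0.04,0.03,0],[-0.04,0.03,0],[0,0,0],[0,0,0]]' --turn '[[0,0,0],[0,0,0],[0,0,0],[0,0,0],[0,0,0],[0,0,0],[0,0,0]]'

```text
t: 28.12
tcp_pos: [462.9, -27.0, 219.4]
eef_rot: [[0.583, 0.813, 0.0], [0.813, -0.583, 0.0], [0.001, -0.0, -1.0]]
ft_force: [-0.6, 0.3, 0.3]
opening: 44.9
finger_force: 0.0
```

Run:
```python
from h import *
c=cam("top","pics/t9.png"); s=cam("side")
a=cv2.resize(c["frame"][140:290,180:380],None,fx=2,fy=2,interpolation=cv2.INTER_CUBIC)
d=cv2.resize(c["frame"][245:295,245:295],None,fx=6,fy=6,interpolation=cv2.INTER_CUBIC).astype(float)
d=(255*np.clip(d/255*2.5,0,1)**0.6).astype(np.uint8)
b=cv2.resize(s["frame"][190:265,240:415],None,fx=4,fy=4,interpolation=cv2.INTER_CUBIC)
im=np.vstack([np.hstack([a,d]),b]); cv2.imwrite("pics/c8.png",im[:,:,::-1])
```

```text
(no output)
```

View pics/c8.png

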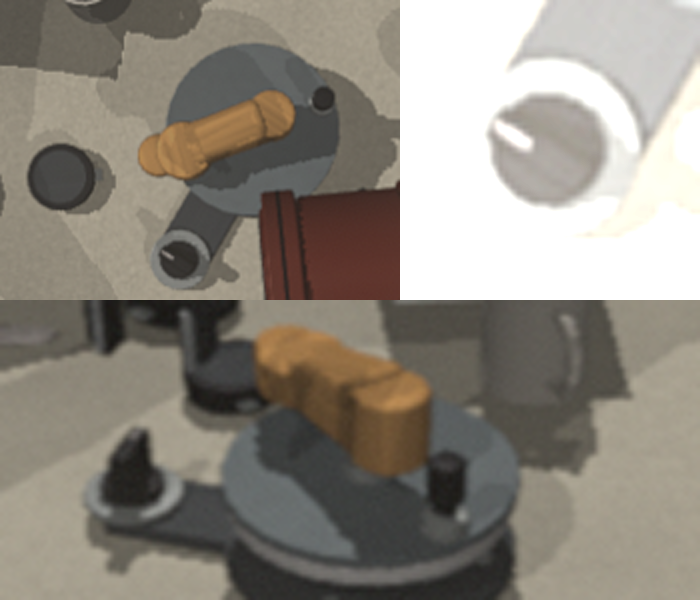

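The last's toe points to the tin, the plunger knob top is still low at (447,460), the clamp mark is unchanged at about 57°, and the gripper is clear. Handing in.

```bash
python3 -c "
from plant import job_done
print(job_done())"
```

```text
the job is handed in; nothing more can be done
None
```

I handed the job in at about 28 s: the last is swung about 1.73 rad with its toe to the tin's side and the plunger home. The clamp knob rests on its clockwise stop after only about 1.3 rad of turn, so I take it to have started part-turned. The tin sits where it was, the robot pushed nothing else, and the hand-in gave no verdict.

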